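# Close the soap tub and hold up the weighed soap in the tongs

### The job

A bare soap for an order has been taken from its storage tub and weighed. First push the lid that stands proud on one of the three tubs fully down, then pick up the steel tongs, close them on the bare soap lying on the scale and lift it about 10 cm above the scale, without the gripper ever touching the soap and without disturbing the other goods on the bench. Finish while still holding the soap up, still, between the tips of the tongs, ready for bagging.

Things in the scene. Friction and masses are not known exactly. Their poses are not given: they have to be found in the camera images.
- lid_top (a point): Centre of the top face of the grey push-on lid that stands proud on one of three identical round white tubs (fixed). Tub and lid are 104 mm across; the lid is flat but for a rim bead 1.5 mm high near its edge. Its top is 72 mm above the bench when fully seated, 79 to 82 mm at the start; the other two tubs' lids are seated (72 mm). z is up.
- lid (a joint): How far that lid has been pushed down, in m: 0 to 0.003 at the start, 0.010 fully seated. It slides straight down against a steady friction of about 6 N, then stops hard; it stays where it is left.
- tongs_grip (a point): Middle of the one-piece spring-steel tongs (208 mm long, 80 g), where they are best gripped, half-way up the arms: 10 mm above the bench as they lie flat, arms side by side. x points to the tips, y to the left arm, z up. The bow (closed end) is 100 mm behind. The arms are strips on edge, 20 mm tall, 3 mm thick; free, they are 56 mm apart over the outside at this point.
- tongs_left: The tongs' left arm (+y side of tongs_grip). Origin where it flexes, 90 mm behind the grip point, on the underside. Squeezed from 56 to 40 mm over the outside at the grip point, the tips come from 68 to 38 mm apart inside and stand parallel. The spring pushes back some 0.5 N per side for each mm of width squeezed off (8 N at 40 mm) and spreads the arms again.
- tongs_right: The tongs' right arm, the mirror image of the left.
- tongs_left_tip (a point): Centre of the inner face of the left arm's flat tip blade, 76 mm ahead of tongs_grip and 1.5 mm above it. The blade is 36 mm long (its rounded end, 11 mm more, is only seen) and 23 mm tall.
- tongs_right_tip (a point): The same for the right arm.
- soap_center (a point): Centre (half-way up) of the bare cream-coloured soap tablet, 58 mm long (its x axis), 34 mm wide (its y axis), 26 mm high, about 60 g, lying flat on the scale with nothing on it. Its long side points away from the robot, within about 0.5 rad.
- scale: Grey bench scale, fixed, 190 mm (x) by 180 mm (y), with a flat steel platform of 140 by 160 mm whose top is 40 mm above the bench; the platform's centre is 18 mm to +x of the origin. Origin on the bench under the scale's centre; its display side faces the robot (-x).
- tape_roll: Bystander: roll of brown packing tape lying flat, 96 mm across, 48 mm high. Origin at the centre of its underside.
- nail_brush: Bystander: wooden nail brush, bristles down, 95 x 42 x 34 mm. Origin at the centre of its underside.
- cream_jar: Bystander: amber jar, 60 mm across, 52 mm high. Origin at the centre of its underside.
- soap_carton: Bystander: packed soap in a white carton, 64 x 44 x 32 mm. Origin at the centre of its underside.
- soap_carton2: Bystander: a second such carton.
- marker: Bystander: black marker pen lying on the bench, 110 x 16 x 16 mm. Origin at the centre of its underside.
- stapler: Bystander: black stapler, 135 x 34 x 46 mm. Origin at the centre of its underside.
Mind the look-alikes: they are no part of the job. Leave any green or turquoise look-alike of the part that bears lid_top alone. Several things look just like the part that bears tongs_grip: the one meant starts farthest from the robot's base.

How it is judged:
On the way, in this order (a step that is already met when the one before it is completed fails the run):
1. the proud lid is pushed fully down, the soap still lying on the scale (value of joint lid above 0.0085 m and height (world z) of soap_center below 0.06 m), for 0.2 s.
2. the soap is lifted off the scale between the two arms of the tongs (height (world z) of soap_center above 0.075 m and contact force between each of tongs_left, tongs_right and soap above 0.3 N), for 0.2 s.
At the end, for the whole second after the job is handed in: Lid down to within 1.5 mm of fully seated; the soap's centre at least 8 cm above where it lay (13.3 cm above the bench), at rest, pressed between both arms at the tip end of the tongs (4 to 12 cm ahead of their grip point), both arms held in the gripper's fingers (value of joint lid above 0.0085 m and height (world z) of soap_center above 0.133 m and contact force between each of tongs_left, tongs_right and soap above 0.3 N and contact force between each of tongs_left, tongs_right and the fingers above 0.3 N and contact force between soap and scale below 0.05 N and x of soap_center in the frame of tongs_grip between 0.04 and 0.12 m and linear speed of soap below 0.03 m/s); the arm keeps its last pose, push and grip.
It fails at once if the robot touches the bare soap (contact force between soap and the fingers above 0.3 N or contact force between soap and the arm above 0.3 N).
It fails at once if a bystander is shifted by more than 3 cm (distance of any of tape_roll, nail_brush, cream_jar, soap_carton, soap_carton2, marker, stapler from where it was at the start of the episode above 0.03 m).
It also fails if it takes over 61 s, if anything falls off the work surface, if the arm or the gripper's body presses on something with over 40 N, if the wrist force passes 120 N, or if a joint passes its speed limit or range.

### The arm

A 6-joint arm with a two-finger parallel gripper is mounted at the origin on the work surface. World frame = base frame: x ahead of the robot, y to its left, z up, the work surface at z = 0. Lengths are in m, angles in rad, forces in N, time in s.
With the tool pointing down it reaches from about 0.35 to 0.975 m from the base axis. Payload 4.9 kg.
Tool frame: the origin (TCP) lies at the very end of the fingers, on their centre line; the grasp point (between the pads) lies 19 mm behind it; x points along the fingers, y is the direction in which the jaws open and shut, and the axes are right-handed (so a half turn about x gives the same grasp; the last joint's range is limited). The gripper opens to 85 mm and grips with 20 to 120 N. Pads are 22 mm wide; open, the fingers measure 114 mm over their backs; the gripper's body (76 mm by 85 mm) begins 54 mm behind the grasp point. The pads swing forward as they close: fully open they stand 13 mm farther back than shut.
Start: joints at [1.124, 0.053, 1.613, -0, 1.476, -0.119], TCP at [0.201, 0.592, 0.231] pointing down, gripper open.
Joint ranges: [-3.01, 3.01], [-1.01, 2.22], [0.06, 2.58], [-1.02, 4.17], [0.09, 2.62], [-3.14, 3.14]. Speed limits (rad/s): [2.57, 2.57, 3.14, 3.14, 3.14, 3.14].

### API

Orientations are given as a unit quaternion [w, x, y, z].
In Python, from plant import manip gives the robot as it stands.
- The arm moves only by the tool play_rows, never from a script. Its argument "plan" is a list of rows, each a list of 5 numbers: the shift along the tool's x, y, z in mm, then the turn about the tool's x in rad, then the closure, from -1 (fully open) to 1 (shut). A call has 1 to 8 rows; each row is the pose to reach, as a shift and turn from the pose commanded when the call began, along the tool's axes at that moment; what a row does not reach only later rows make up. A row lasts 1/8 s, in which the tool goes at most 62.5 mm and 10.7 degrees, less where a joint would pass 70% of its speed; a pose out of reach is approached as far as the arm can. A call with a gripper value outside its range is refused whole. The fingers move at their own pace and stop on an object; the grip force is fixed at half the most. Time passes only in rows, so rows that repeat a pose let the fingers close. It gives the time, the measured TCP pose, the force and the opening at its end, in the units of the state.
- manip.state(): the state, without advancing time (a new reading comes with each control period).
- manip.grab_frame(name): name is "side" or "top" or "wrist"; returns a dict with "img" (420x560x3 uint8, red, green, blue), "range_z" (420x560 float32, m along the optical axis (not along the pixel's ray), 0 where there is no reading), "fx", "fy", "cx", "cy" (pixels), "origin" and "rotation" of the camera in the world. Camera axes: x right, y up, looking along -z (the intrinsics and any distortion apply to the point x, -y, -z); pixel columns grow to the right and rows downward; lengths in m; the calibration is good to about 2 mm. A picture is of the moment at which its call begins.
- manip.job_done(): hands the job in, once; it reports no verdict.
The state is a dict: "time": time; "joint_pos": joint angles; "joint_vel": joint speeds; "joint_efforts": joint torques, N m; "tool_pos": TCP position; "tool_rot": TCP orientation; "contact_force": force on the tool from outside, world axes, zero at the start; "ft_torque": the same for the moment, N m; "gripper_width": opening from 0.0 (shut) to 1.0 (fully open).
Only numpy, scipy, OpenCV 4.12 (cv2) and the standard library are available. Lean on these libraries where they do the work, as an engineer would, in place of code of your own. Each camera call takes 0.05 s, during which the arm holds its last target. There are 200 camera calls.

## Working session

There is one attempt and no reset: what is moved stays moved. The work goes in short steps, Python scripts to look and compute and a tool call to move; the robot and the scene stay as the last step left them, time stands still between calls to the robot, and variables do not carry over. Pictures are saved under pics/ and viewed, about 8 in all and at most 12, crops included, and the job is handed in when it is done.

Besides the shell and the picture viewer there is one more tool, called after ">>>" in YAML: its name, and indented under it one key for each argument. play_rows: Moves the arm, as the interface text tells. Its arguments: {"type":"object","properties":{"plan":{"type":"array"}},"required":["plan"]}

```bash
mkdir -p pics; ls; cat > h.py <<'E'
import numpy as np, cv2, pickle
from plant import manip
def grab(n,tag):
    f=manip.grab_frame(n); cv2.imwrite(f'pics/{tag}.png',cv2.cvtColor(f['img'],cv2.COLOR_RGB2BGR)); pickle.dump(f,open(f'pics/{tag}.pkl','wb')); return f
def load(tag): return pickle.load(open(f'pics/{tag}.pkl','rb'))
def ray(f,u,v):
    d=np.array([(u-f['cx'])/f['fx'],-(v-f['cy'])/f['fy'],-1.0]); return np.array(f['origin']),np.array(f['rotation'])@d
def onplane(f,u,v,z):
    o,d=ray(f,u,v); return o+d*(z-o[2])/d[2]
def cloud(f):
    v,u=np.mgrid[:420,:560]; z=f['range_z']
    d=np.stack([(u-f['cx'])/f['fx'],-(v-f['cy'])/f['fy'],-np.ones_like(z)],-1)*z[...,None]
    return d@np.array(f['rotation']).T+np.array(f['origin'])
E
python3 - <<'E'
from h import *
print(manip.state())
for n in ('top','side','wrist'):
    f=grab(n,n+'0'); print(n,{k:f[k] for k in f if k not in('img','range_z')},f['img'].shape)
a=[cv2.imread(f'pics/{n}0.png') for n in('top','side')]
E
```

```text
pics
{'time': 0.0, 'joint_pos': array([ 1.12397698e+00,  5.33850360e-02,  1.61424240e+00,  9.95594309e-06,
        1.47601785e+00, -1.18984530e-01]), 'joint_vel': array([-0.00115915, -0.00139095, -0.00105107,  0.00137714,  0.00137642,
       -0.00106429]), 'joint_efforts': array([-1.53764693e-03, -3.93680012e+01, -3.70174456e+01, -2.48967217e-04,
        6.92815811e-03, -1.54498984e-06]), 'tool_pos': array([0.20097043, 0.59116763, 0.23007638]), 'tool_rot': array([ 0.69742207,  0.11469314,  0.69783396, -0.11608492]), 'contact_force': array([-0.36645259,  0.01414362,  0.20976317]), 'ft_torque': array([ 0.00427929, -0.03562702, -0.01838742]), 'gripper_width': 0.9968922603004451}
top {'fx': 502.5385919796995, 'fy': 502.5385919796995, 'cx': 281.4260340593364, 'cy': 213.50027707558777, 'origin': array([ 0.20467713, -0.01640513,  1.49299357]), 'rotation': array([-0.69499711, -0.06288963,  0.07027001,  0.71280154])} (420, 560, 3)
side {'fx': 451.54872041563874, 'fy': 451.54872041563874, 'cx': 287.1969176652361, 'cy': 209.87460139229182, 'origin': array([ 0.28060374, -1.05884344,  0.96122427]), 'rotation': array([ 0.90075613,  0.4216437 , -0.04637862, -0.09329528])} (420, 560, 3)
wrist {'fx': 326.3217076915173, 'fy': 326.3217076915173, 'cx': 281.90824100324386, 'cy': 211.63396887015156, 'origin': array([0.1325028 , 0.61472208, 0.37258158]), 'rotation': array([ 0.80433275, -0.11725416, -0.08312744,  0.57653284])} (420, 560, 3)
```

```bash
python3 - <<'E'
s=open('h.py').read()
s=s.replace("def grab(","from scipy.spatial.transform import Rotation as R\ndef rm(q): return R.from_quat(np.roll(q,-1)).as_matrix()\ndef grab(",1).replace("np.array(f['rotation'])","rm(f['rotation'])")
open('h.py','w').write(s)
E
python3 - <<'E'
from h import *
f=load('top0'); c=cloud(f); print(c[::70,::80,2].round(3)); print(onplane(f,0,0,0),onplane(f,560,0,0),onplane(f,0,420,0),onplane(f,560,420,0))
print(rm(manip.state()['tool_rot']).round(2))
cv2.imwrite('pics/t0b.png',cv2.resize(cv2.imread('pics/top0.png'),(800,600)))
E
```

```text
[[ 0.19  -0.753 -0.748 -0.742 -0.754 -0.762 -0.738]
 [ 0.186  0.001  0.086  0.092  0.078  0.08   0.002]
 [-0.029  0.01   0.004  0.006 -0.003  0.048  0.141]
 [-0.754  0.051  0.079  0.03   0.01   0.005  0.087]
 [ 0.098  0.005  0.088 -0.002  0.001 -0.     0.031]
 [ 0.566  0.11   0.001 -0.005 -0.001  0.002  0.004]]
[1.22374566 0.8672174  0.        ] [ 1.18563142e+00 -9.75834954e-01 -2.22044605e-16] [-0.0782327   0.76523565  0.        ] [-0.12171177 -0.80474851  0.        ]
[[-0.    0.32  0.95]
 [-0.    0.95 -0.32]
 [-1.   -0.   -0.  ]]
```

View pics/t0b.png

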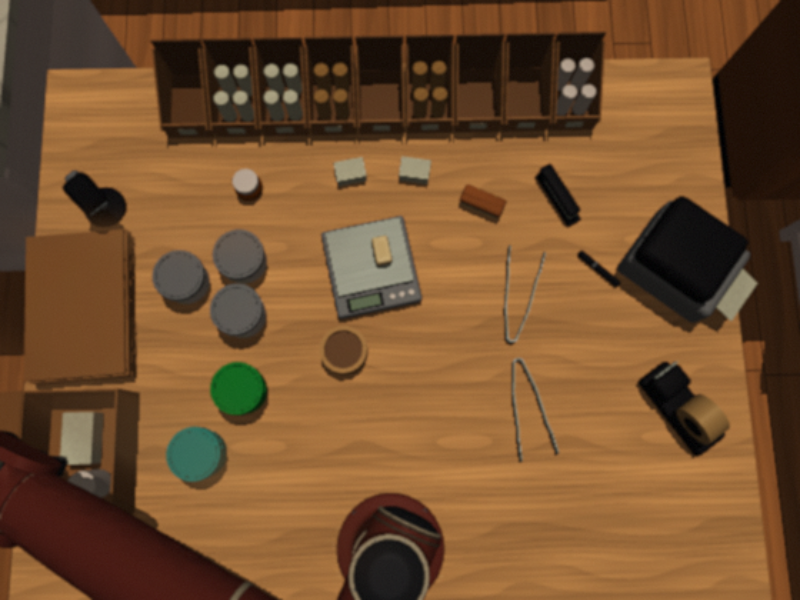

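View pics/side0.png

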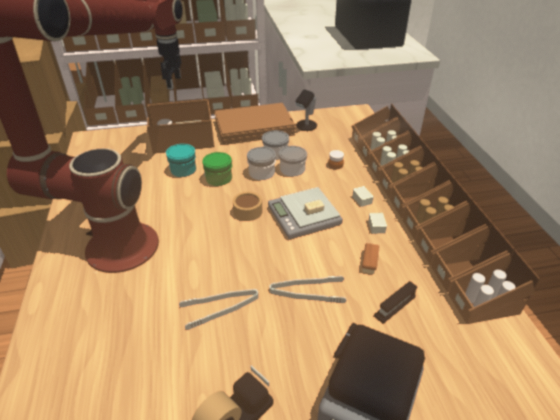

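Top view (800×600 px): grey tubs at (181,279), (239,256) and (237,312), with green and turquoise look-alikes below them. There are two tongs: the upper has its bow at (512,342) and tips at (509,248)/(544,254), the lower its bow at (518,360) and tips at (520,459)/(556,453). The upper is farther from the base (380,560), so it is the one meant. The soap is at (382,250).

```bash
python3 - <<'E'
from h import *
f=load('top0'); c=cloud(f); s=load('side0'); cs=cloud(s); k=.7
for u,v in [(181,279),(239,256),(237,312)]:
    p=onplane(f,u*k,v*k,.073); 
    out=[]
    for C in (c,cs):
        m=(np.hypot(C[...,0]-p[0],C[...,1]-p[1])<.042)&(C[...,2]>.05)&(C[...,2]<.11); out+= [m.sum(),np.median(C[m][:,2]).round(4),C[m].mean(0).round(4)]
    print(p.round(3),out)
print('bench',np.median(c[180:260,200:300,2]), [np.median(C[(np.hypot(C[...,0]-.35,C[...,1]-0.)<.06)][:,2]).round(4) for C in (c,cs)])
# top view hull of lids
hsv=cv2.cvtColor(f['img'],cv2.COLOR_RGB2HSV)
for n,u,v,z in [('bow',512,342,.01),('tipL',509,248,.01),('tipR',544,254,.01),('soap',382,250,.066),('scale',371,267,.04),('tape',344,352,.048),('low bow',518,360,.01),('ctn',350,172,.03),('ctn2',415,170,.03),('brush',482,203,.03),('stapler',557,195,.04),('marker',598,268,.016)]:
    print(n,onplane(f,u*k,v*k,z).round(3))
# soap
m=((hsv[...,0]>12)&(hsv[...,0]<35)&(hsv[...,2]>150)).astype(np.uint8); P=c
roi=np.zeros_like(m); roi[158:192,252:282]=1
m*=roi; cn=max(cv2.findContours(m,0,1)[0],key=cv2.contourArea); q=np.array([onplane(f,*x[0],.066)[:2] for x in cn],np.float32)
print('soap',cv2.minAreaRect(q),len(cn))
im=cv2.imread('pics/top0.png')
a=cv2.resize(im[160:260,335:405],(560,800)[0:2]) 
cv2.imwrite('pics/crop1.png',np.hstack([cv2.resize(im[155:255,340:400],(360,600),interpolation=2),cv2.resize(im[150:230,220:300],(440,600),interpolation=2)]))
E
```

```text
[0.54  0.411 0.073] [np.int64(681), np.float64(0.0736), array([0.539 , 0.4098, 0.073 ]), np.int64(254), np.float64(0.0728), array([0.5364, 0.4049, 0.071 ])]
[0.585 0.294 0.073] [np.int64(633), np.float64(0.0737), array([0.5847, 0.2945, 0.0736]), np.int64(255), np.float64(0.0731), array([0.583 , 0.2915, 0.0721])]
[0.469 0.297 0.073] [np.int64(669), np.float64(0.083), array([0.4689, 0.2965, 0.0831]), np.int64(257), np.float64(0.0827), array([0.4672, 0.2935, 0.0808])]
bench 0.004378086537679682 [np.float64(0.0015), np.float64(0.0017)]
bow [ 0.403 -0.263  0.01 ]
tipL [ 0.606 -0.268  0.01 ]
tipR [ 0.591 -0.342  0.01 ]
soap [0.593 0.003 0.066]
scale [0.564 0.027 0.04 ]
tape [0.386 0.085 0.048]
low bow [ 0.365 -0.273  0.01 ]
ctn [0.777 0.069 0.03 ]
ctn2 [ 0.779 -0.071  0.03 ]
brush [ 0.701 -0.212  0.03 ]
stapler [ 0.712 -0.371  0.04 ]
marker [ 0.556 -0.453  0.016]
soap ((0.5946661233901978, 0.0059005506336688995), (0.08541884273290634, 0.1000746563076973), 88.64875030517578) 140
```

View pics/crop1.png

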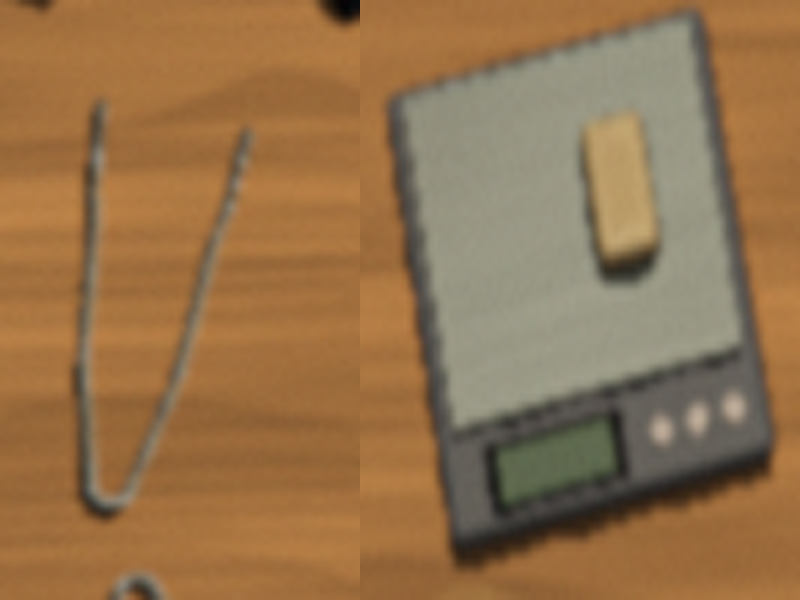

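The proud lid is the tub at (0.469, 0.297): its top reads 0.083 m against 0.0735 m for the other two. The upper tongs are confirmed in the crop. Next I go above the lid with the gripper shut.

>>> play_rows:
  plan:
    - [0,-193,349,0,1]
    - [0,-193,349,0,1]
    - [0,-193,349,0,1]
    - [0,-193,349,0,1]
    - [0,-193,349,0,1]
    - [0,-193,349,0,1]
    - [60,-193,349,0,1]
    - [120,-193,349,0,1]

```text
time: 1.15
tool_pos: [0.4717, 0.2954, 0.1112]
tool_rot: [0.699, 0.117, 0.696, -0.116]
contact_force: [0.2, 0.4, -0.9]
gripper_width: -0.002
```

>>> play_rows:
  plan:
    - [0,0,0,0,1]
    - [0,0,0,0,1]

```text
time: 1.4
tool_pos: [0.4704, 0.2974, 0.1134]
tool_rot: [0.698, 0.116, 0.697, -0.115]
contact_force: [1.0, 0.2, 0.1]
gripper_width: -0.001
```

>>> play_rows:
  plan:
    - [15,0,0,0,1]
    - [28,0,0,0,1]
    - [32,0,0,0,1]
    - [34,0,0,0,1]
    - [36,0,0,0,1]
    - [38,0,0,0,1]
    - [38,0,0,0,1]

```text
time: 2.28
tool_pos: [0.4695, 0.297, 0.0742]
tool_rot: [0.698, 0.115, 0.698, -0.115]
contact_force: [-3.2, -0.8, 4.5]
gripper_width: -0.003
```

>>> play_rows:
  plan:
    - [1.5,0,0,0,1]
    - [3,0,0,0,1]
    - [3,0,0,0,1]

```text
time: 2.65
tool_pos: [0.4696, 0.297, 0.072]
tool_rot: [0.697, 0.115, 0.698, -0.115]
contact_force: [-5.1, -1.2, 8.9]
gripper_width: -0.001
```

>>> play_rows:
  plan:
    - [1.5,0,0,0,1]
    - [3,0,0,0,1]
    - [3,0,0,0,1]

```text
time: 3.02
tool_pos: [0.4697, 0.2971, 0.0718]
tool_rot: [0.697, 0.115, 0.698, -0.115]
contact_force: [-12.9, -5.4, 25.1]
gripper_width: 0.002
```

Lid down on its hard stop (25 N, no more travel). Next I lift and go above the tongs.

>>> play_rows:
  plan:
    - [-60,0,0,0,1]
    - [-120,0,0,0,1]
    - [-180,-20,8,0,1]
    - [-185,-80,32,0,0]
    - [-185,-140,57,0,-1]
    - [-185,-195,79,0,-1]
    - [-185,-250,101,0,-1]
    - [-185,-305,123,0,-1]

```text
time: 4.03
tool_pos: [0.4875, -0.0337, 0.2523]
tool_rot: [0.698, 0.115, 0.697, -0.115]
contact_force: [0.5, -0.7, -0.4]
gripper_width: 0.998
```

>>> play_rows:
  plan:
    - [0,-58,23,0,-1]
    - [0,-116,47,-0.05,-1]
    - [0,-174,70,-0.117,-1]
    - [0,-235,95,-0.117,-1]
    - [0,-235,95,-0.117,-1]
    - [0,-235,95,-0.117,-1]

```text
time: 4.78
tool_pos: [0.5018, -0.2848, 0.2518]
tool_rot: [0.703, 0.075, 0.703, -0.074]
contact_force: [-0.2, -0.1, 0.8]
gripper_width: 0.999
```

```bash
python3 - <<'E'
from h import *
t=load('top0')
f=grab('top','top1'); c=cloud(f); m=(np.hypot(c[...,0]-.469,c[...,1]-.297)<.042); print('lid z',np.median(c[m][:,2]))
f=grab('wrist','wrist1'); st=manip.state(); print(st['tool_pos'],rm(st['tool_rot']).round(3),st['joint_pos'],f['origin'],st['contact_force'])
E
```

```text
lid z 0.07343300147072251
[ 0.50212602 -0.28363404  0.25215646] [[-0.     0.208  0.978]
 [ 0.     0.978 -0.208]
 [-1.     0.    -0.   ]] [-6.43332356e-01 -7.31717829e-02  1.70314363e+00  2.57588288e-04
  1.51200101e+00 -2.00469557e+00] [ 0.43120256 -0.26908142  0.39440679] [-0.52175861  0.43673865 -0.43916804]
```

View pics/wrist1.png

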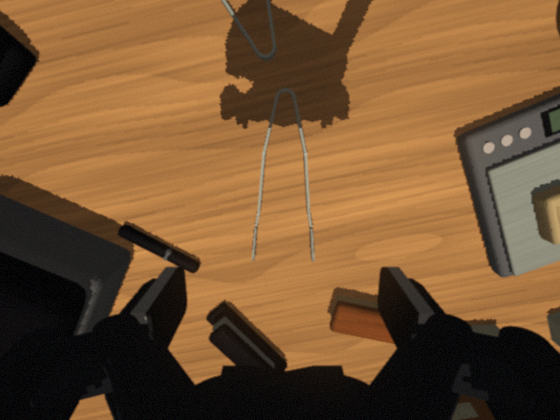

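Lid verified: it now reads 0.0734 m, the same as the seated ones. The wrist view shows the target tongs with bow at (286,90) and tips at (254,259)/(313,259), and the second pair's bow at the top.

```bash
python3 - <<'E'
from h import *
f=load('wrist1')
P=lambda u,v,z: onplane(f,u,v,z)[:2]
b=P(286,90,.02); l=P(313,258,.022); r=P(254,259,.022); al=P(306,160,.02); ar=P(264,160,.02)
m=(l+r)/2; d=(m-b)/np.linalg.norm(m-b)
print(b,l,r,'len',np.linalg.norm(m-b),'gap',np.linalg.norm(l-r),'yaw',np.arctan2(d[1],d[0]),'arms',np.linalg.norm(al-ar),(al+ar)/2)
g1=b+.1*d; print('grip from bow',g1,' from tips',m-.108*d)
st=manip.state(); R0=rm(st['tool_rot'])
for g in (g1,m-.108*d): print('tool shift mm',(R0.T@(np.r_[g,.01]-st['tool_pos'])*1e3).round(1),'at along', [ (x-g)@d for x in (l,r,al,ar)])
# arm pixels by row
g=cv2.cvtColor(f['img'],cv2.COLOR_RGB2HSV)
for v in (140,150,160,170,180,190,200,210,220): 
    row=g[v,235:330]; print(v,[235+i for i in np.where(row[:,1]<70)[0]])
E
```

```text
[ 0.40704275 -0.25903759] [ 0.6061062  -0.26640167] [ 0.5921301  -0.33842081] len 0.1969117403493279 gap 0.07336271679278657 yaw -0.22209076491628738 arms 0.048010796794685326 [ 0.48036973 -0.27553443]
grip from bow [ 0.50458666 -0.28106454]  from tips [ 0.49377073 -0.27862213]
tool shift mm [242.2   2.9   1.9] at along [np.float64(0.09579634474850933), np.float64(0.09802713595014641), np.float64(-0.025135206159881518), np.float64(-0.024545300897310912)]
tool shift mm [242.2   3.1  -9.2] at along [np.float64(0.10688460439918143), np.float64(0.10911539560081852), np.float64(-0.01404694650920941), np.float64(-0.013457041246638804)]
140 [np.int64(265), np.int64(266), np.int64(267), np.int64(301), np.int64(302), np.int64(303)]
150 [np.int64(264), np.int64(265), np.int64(304), np.int64(305)]
160 [np.int64(262), np.int64(263), np.int64(264), np.int64(304), np.int64(305), np.int64(306)]
170 [np.int64(261), np.int64(262), np.int64(263), np.int64(305), np.int64(306)]
180 [np.int64(261), np.int64(262), np.int64(306), np.int64(307)]
190 [np.int64(260), np.int64(261), np.int64(306), np.int64(307)]
200 [np.int64(259), np.int64(260), np.int64(307), np.int64(308)]
210 [np.int64(258), np.int64(259), np.int64(307), np.int64(308), np.int64(309)]
220 [np.int64(256), np.int64(257), np.int64(309), np.int64(310)]
```

>>> play_rows:
  plan:
    - [60,3,-4,0.01,-1]
    - [120,3,-4,0.01,-1]
    - [180,3,-4,0.01,-1]
    - [220,3,-4,0.01,-1]
    - [235,3,-4,0.01,-1]
    - [242,3,-4,0.01,-1]
    - [248,3,-4,0.01,-1]
    - [248,3,-4,0.01,-1]

```text
time: 5.88
tool_pos: [0.4995, -0.2815, 0.0055]
tool_rot: [0.703, 0.077, 0.702, -0.078]
contact_force: [0.2, -0.1, -0.7]
gripper_width: 0.998
```

>>> play_rows:
  plan:
    - [0,0,0,0,-0.5]
    - [0,0,0,0,-0.4]
    - [0,0,0,0,-0.3]
    - [0,0,0,0,-0.2]
    - [0,0,0,0,-0.2]
    - [0,0,0,0,-0.2]

```text
time: 6.62
tool_pos: [0.4993, -0.2815, 0.0052]
tool_rot: [0.703, 0.078, 0.702, -0.078]
contact_force: [-1.6, 0.8, 5.2]
gripper_width: 0.602
```

>>> play_rows:
  plan:
    - [0,0,0,0,-0.1]
    - [0,0,0,0,-0.05]
    - [0,0,0,0,-0.05]
    - [0,0,0,0,-0.05]

```text
time: 7.12
tool_pos: [0.4996, -0.2818, 0.0057]
tool_rot: [0.703, 0.078, 0.702, -0.078]
contact_force: [-1.8, 0.1, 7.5]
gripper_width: 0.525
```

>>> play_rows:
  plan:
    - [-10,0,0,0,-0.05]
    - [-30,0,0,0,-0.05]
    - [-60,0,0,0,-0.05]
    - [-100,0,0,0,-0.05]
    - [-140,0,0,0,-0.05]
    - [-160,0,0,0,-0.05]
    - [-160,0,0,0,-0.05]
    - [-160,0,0,0,-0.05]

```text
time: 8.12
tool_pos: [0.4978, -0.2804, 0.1623]
tool_rot: [0.702, 0.078, 0.704, -0.077]
contact_force: [0.7, -0.3, -2.4]
gripper_width: 0.528
```

```bash
python3 - <<'E'
from h import *
f=grab('wrist','wrist2'); g=grab('side','side2'); st=manip.state(); print(st['tool_pos'],rm(st['tool_rot']).round(3),st['gripper_width'],st['contact_force'])
im=cv2.imread('pics/side2.png'); o=onplane
# project tcp into side
d=rm(g['rotation']).T@(st['tool_pos']-g['origin']); u=g['cx']+g['fx']*d[0]/-d[2]; v=g['cy']-g['fy']*d[1]/-d[2]; print(u,v)
u,v=int(u),int(v); a=im[max(0,v-70):v+70,max(0,u-70):u+70]
cv2.imwrite('pics/v2.png',np.hstack([cv2.resize(cv2.imread('pics/wrist2.png')[:,80:480],(400,420)),cv2.resize(a,(400,420),interpolation=2)]))
E
```

```text
[ 0.497644   -0.28024221  0.1618428 ] [[-0.003  0.219  0.976]
 [ 0.002  0.976 -0.219]
 [-1.     0.002 -0.004]] 0.5238132970307192 [-0.38159735 -0.61661554 -0.48914015]
305.9981338561964 248.95298761711663
```

View pics/v2.png

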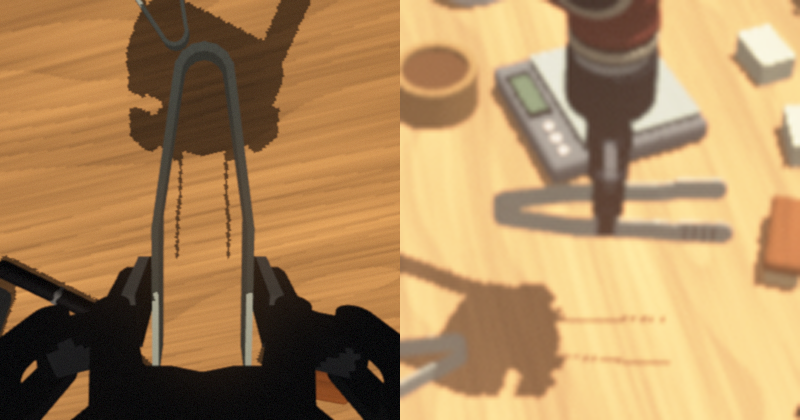

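Tongs held level at 44 mm width. Now the soap's pose from the first top view, and the bow's offset in the grip.

```bash
python3 - <<'E'
from h import *
f=load('top0'); h=cv2.cvtColor(f['img'],cv2.COLOR_RGB2HSV)
print(h[170:182:3,262:276:2,1],h[170:182:3,262:276:2,2])
m=np.zeros(h.shape[:2],np.uint8); m[158:192,252:282]=((h[158:192,252:282,1]>75)&(h[158:192,252:282,2]>140))
cn=max(cv2.findContours(m,0,1)[0],key=cv2.contourArea); q=np.array([onplane(f,*x[0],.066)[:2] for x in cn],np.float32)
print(cv2.boundingRect(cn),cv2.minAreaRect(q))
ys,xs=np.nonzero(m); P=np.array([onplane(f,a,b,.066)[:2] for a,b in zip(xs,ys)]); w,V=np.linalg.eigh(np.cov(P.T)); print(P.mean(0),np.sqrt(w)*12**.5,np.arctan(V[1,1]/V[0,1]))
w=load('wrist2'); st=manip.state(); z=st['tool_pos'][2]+.005+.01
b=onplane(w,285,43,z); print('bow in tool',rm(st['tool_rot']).T@(b-st['tool_pos']))
E
```

```text
[[109 111 111 112 108  64  32]
 [113 110 114 113 107  89  34]
 [112 109 114 113 111 103  43]
 [ 96 108 110 109 107 107  61]] [[180 186 186 186 185 139 153]
 [160 186 184 185 190 163 152]
 [141 188 184 185 189 171 148]
 [104 187 185 187 190 186 139]]
(261, 165, 13, 19) ((0.5962039232254028, 0.004380248486995697), (0.05418264493346214, 0.03113655373454094), 9.648154258728027)
[0.59626434 0.00420322] [0.0310698  0.05381979] 0.17641497668708025
bow in tool [-0.01463289  0.00101397 -0.09668458]
```

>>> play_rows:
  plan:
    - [-45,20,6,0,-0.05]
    - [-90,60,18,-0.1,-0.05]
    - [-90,105,31,-0.2,-0.05]
    - [-90,150,45,-0.3,-0.05]
    - [-90,195,58,-0.395,-0.05]
    - [-90,240,71,-0.395,-0.05]
    - [-90,285,85,-0.395,-0.05]
    - [-90,318,95,-0.395,-0.05]

```text
time: 9.22
tool_pos: [0.6611, 0.0104, 0.252]
tool_rot: [0.703, -0.062, 0.706, 0.062]
contact_force: [0.4, 0.6, -0.3]
gripper_width: 0.531
```

>>> play_rows:
  plan:
    - [0,0,0,0,-0.05]
    - [0,0,0,0,-0.05]
    - [0,0,0,0,-0.05]

```text
time: 9.6
tool_pos: [0.6606, 0.0074, 0.2537]
tool_rot: [0.704, -0.061, 0.705, 0.061]
contact_force: [-0.3, -0.1, -0.6]
gripper_width: 0.524
```

```bash
python3 - <<'E'
from h import *
f=grab('wrist','wrist3'); st=manip.state(); print(st['tool_pos'],rm(st['tool_rot']).round(3),st['gripper_width'])
E
```

```text
[0.66068756 0.0074161  0.25403773] [[-0.001 -0.172  0.985]
 [-0.     0.985  0.172]
 [-1.    -0.    -0.001]] 0.5284903993957532
```

View pics/wrist3.png

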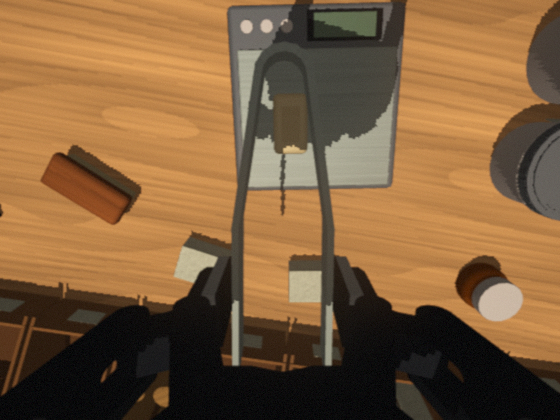

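The soap sits between the arms, in shadow, with corners near (273,95), (306,95), (307,153) and (274,153).

```bash
python3 - <<'E'
from h import *
f=load('wrist3'); st=manip.state(); im=cv2.cvtColor(f['img'],cv2.COLOR_RGB2HSV).astype(int)
m=np.zeros(im.shape[:2],np.uint8); s=im[80:165,266:315]; print(s[::12,::6,1],s[::12,::6,2])
m[80:165,266:315]=(s[...,1]>75)
m=cv2.morphologyEx(m,cv2.MORPH_OPEN,np.ones((5,5),np.uint8))
cn=max(cv2.findContours(m,0,1)[0],key=cv2.contourArea); print(cv2.boundingRect(cn))
q=np.array([onplane(f,*x[0],.066)[:2] for x in cn],np.float32); r=cv2.minAreaRect(q); print(r, f['origin'])
E
```

```text
[[ 36  26  33  33  30  28  23  33  28]
 [ 32  24  41  41  31  35  35  36  31]
 [ 31  39 104  99  97 108  95  36  29]
 [ 27  45 105 103  99 110 100  41  27]
 [ 34  46 103 108 110 114 100  44  38]
 [ 33  38  96 105 102 109  98  40  37]
 [ 32  35  99 107 105 108 103  33  39]
 [ 32  34  32  43  36  34  34  32  34]] [[ 99  69  69  70  67  72  67  69  73]
 [174  75  74  74  74  73  72  57  73]
 [173 150  93  93  95  92  94  56  71]
 [ 75  73  92  87  90  93  92  68  75]
 [ 75  77  92  87  88  87  94  69  67]
 [183  87  96  92  90  91  94  76  62]
 [182 183  88 188 189 185 181 177  79]
 [181 182 183  95 178 181 179 183 149]]
(273, 94, 35, 60)
((0.5965061783790588, 0.00430680625140667), (0.05571074038743973, 0.033036842942237854), 9.941973686218262) [ 0.58937288 -0.00508911  0.39620156]
```

>>> play_rows:
  plan:
    - [0,2,-40,0,-0.05]
    - [20,4,-80,0,-0.05]
    - [50,8,-120,0,-0.05]
    - [90,8,-143,0,-0.05]
    - [130,8,-143,0,-0.05]
    - [150,8,-143,0,-0.05]
    - [150,8,-143,0,-0.05]
    - [150,8,-143,0,-0.05]

```text
time: 10.65
tool_pos: [0.5197, -0.009, 0.1057]
tool_rot: [0.705, -0.061, 0.704, 0.061]
contact_force: [0.3, 0.5, -1.6]
gripper_width: 0.526
```

```bash
python3 - <<'E'
from h import *
g=grab('side','side4'); t=grab('top','top4'); st=manip.state(); print(st['tool_pos'],rm(st['tool_rot']).round(3),st['gripper_width'])
out=[]
for f,n in((g,'side4'),(t,'top4')):
    d=rm(f['rotation']).T@(np.array([.5965,.0043,.066])-f['origin']); u=f['cx']+f['fx']*d[0]/-d[2]; v=f['cy']-f['fy']*d[1]/-d[2]; print(n,u,v)
    u,v=int(u),int(v); a=cv2.imread(f'pics/{n}.png')[v-40:v+40,u-40:u+40]; out.append(cv2.resize(a,(400,400),interpolation=2))
cv2.imwrite('pics/v4.png',np.hstack(out))
E
```

```text
[ 0.52005534 -0.00883616  0.10613151] [[ 0.003 -0.173  0.985]
 [-0.     0.985  0.173]
 [-1.    -0.001  0.003]] 0.5282880904020291
side4 313.9873081706735 203.65358294795598
top4 266.99578485565377 173.7817681901551
```

View pics/v4.png

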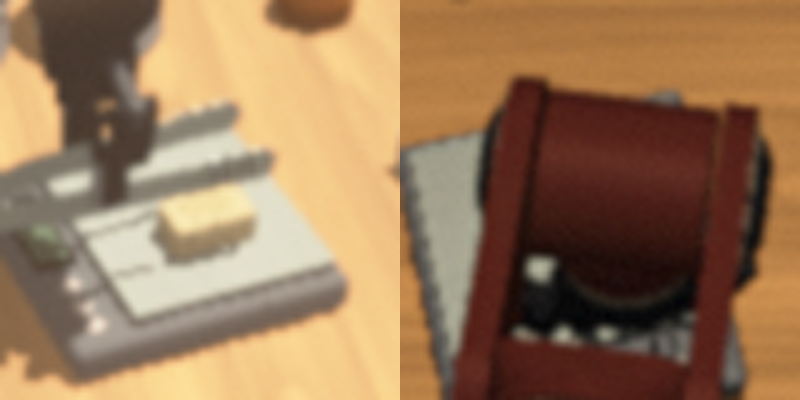

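```bash
python3 - <<'E'
from h import *
g=load('side4'); st=manip.state(); R0=rm(st['tool_rot'])
for n,u,v in(('L',320.6,185.4),('R',327,194.6)):
    p=onplane(g,u,v,.1125); print(n,p,(R0.T@(p-st['tool_pos'])).round(4))
print('soap in tool',R0.T@(np.array([.5965,.0043,.053])-st['tool_pos']))
E
```

```text
L [0.62340354 0.03319276 0.1125    ] [-0.0061  0.0235  0.1091]
R [ 0.63024084 -0.01626452  0.1125    ] [-0.006  -0.0264  0.1073]
soap in tool [ 0.05335667 -0.00023458  0.07741003]
```

Tip ends lie 108 mm ahead of the TCP and straddle the soap centrally (+23.5/−26.4 mm over the outside). Next I descend and close.

>>> play_rows:
  plan:
    - [20,0,0,0,-0.05]
    - [40,0,0,0,-0.05]
    - [50,0,0,0,-0.05]
    - [56,0,0,0,-0.05]
    - [56,0,0,0,-0.05]
    - [56,0,0,0,-0.05]

```text
time: 11.5
tool_pos: [0.5195, -0.0086, 0.0491]
tool_rot: [0.705, -0.062, 0.704, 0.061]
contact_force: [0.1, -0.1, -0.6]
gripper_width: 0.526
```

>>> play_rows:
  plan:
    - [0,0,0,0,0.0]
    - [0,0,0,0,0.05]
    - [0,0,0,0,0.1]
    - [0,0,0,0,0.15]
    - [0,0,0,0,0.15]
    - [0,0,0,0,0.15]
    - [0,0,0,0,0.15]

```text
time: 12.38
tool_pos: [0.519, -0.0085, 0.0485]
tool_rot: [0.705, -0.062, 0.704, 0.061]
contact_force: [-1.3, -0.8, 1.9]
gripper_width: 0.439
```

>>> play_rows:
  plan:
    - [0,0,0,0,0.2]
    - [0,0,0,0,0.25]
    - [0,0,0,0,0.3]
    - [0,0,0,0,0.3]
    - [0,0,0,0,0.3]
    - [0,0,0,0,0.3]

```text
time: 13.12
tool_pos: [0.519, -0.0086, 0.0484]
tool_rot: [0.705, -0.062, 0.704, 0.061]
contact_force: [-2.0, -0.4, 3.8]
gripper_width: 0.434
```

Stopped on the soap at 37 mm. Lifting slowly.

>>> play_rows:
  plan:
    - [-3,0,0,0,0.3]
    - [-8,0,0,0,0.3]
    - [-15,0,0,0,0.3]
    - [-24,0,0,0,0.3]
    - [-34,0,0,0,0.3]
    - [-44,0,0,0,0.3]
    - [-54,0,0,0,0.3]
    - [-64,0,0,0,0.3]

```text
time: 14.12
tool_pos: [0.5189, -0.0085, 0.1131]
tool_rot: [0.705, -0.062, 0.704, 0.061]
contact_force: [-0.5, 0.5, -1.6]
gripper_width: 0.43
```

>>> play_rows:
  plan:
    - [-10,0,0,0,0.3]
    - [-20,0,0,0,0.3]
    - [-30,0,0,0,0.3]
    - [-38,0,0,0,0.3]
    - [-42,0,0,0,0.3]
    - [-42,0,0,0,0.3]
    - [-42,0,0,0,0.3]
    - [-42,0,0,0,0.3]

```text
time: 15.12
tool_pos: [0.5186, -0.0084, 0.1538]
tool_rot: [0.704, -0.061, 0.705, 0.062]
contact_force: [-0.3, -0.1, -2.0]
gripper_width: 0.434
```

```bash
python3 - <<'E'
from h import *
g=grab('side','side5'); st=manip.state(); print(st['time'],st['tool_pos'],st['gripper_width'],st['contact_force'])
cv2.imwrite('pics/v5.png',cv2.resize(cv2.imread('pics/side5.png')[100:250,240:400],(640,600),interpolation=2))
E
```

```text
15.175 [ 0.51860433 -0.00842732  0.15386542] 0.43331210848766816 [-0.48440881  0.2496697  -2.03616974]
```

View pics/v5.png

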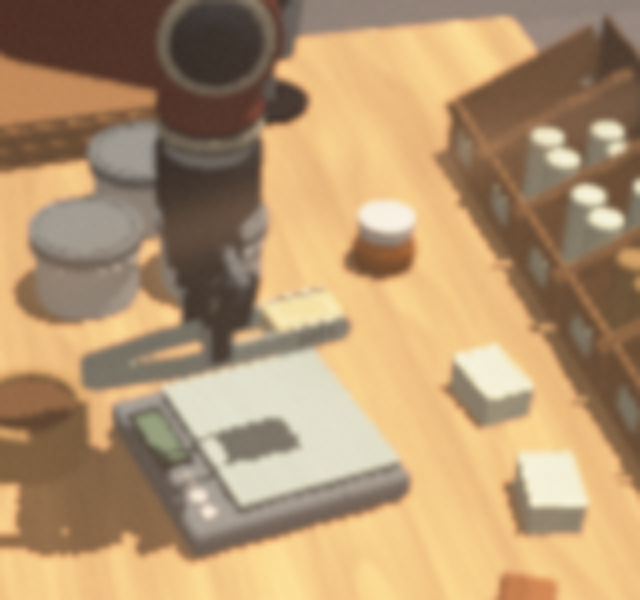

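The soap is held between the tips, about 10 cm up, level. I'll check for creep over one second before handing in.

>>> play_rows:
  plan:
    - [0,0,0,0,0.3]
    - [0,0,0,0,0.3]
    - [0,0,0,0,0.3]
    - [0,0,0,0,0.3]
    - [0,0,0,0,0.3]
    - [0,0,0,0,0.3]
    - [0,0,0,0,0.3]
    - [0,0,0,0,0.3]

```text
time: 16.18
tool_pos: [0.5188, -0.0085, 0.1543]
tool_rot: [0.704, -0.062, 0.704, 0.062]
contact_force: [0.7, -0.2, -0.6]
gripper_width: 0.43
```

```bash
python3 - <<'E'
from h import *
a=load('side5'); b=grab('side','side6'); 
for f in(a,b):
    h=cv2.cvtColor(f['img'],cv2.COLOR_RGB2HSV)[170:186,304:328]; m=(h[...,1]>60)&(h[...,2]>190)&(h[...,0]>18)
    y,x=np.nonzero(m); C=cloud(f)[170:186,304:328][m]; print(m.sum(),x.mean()+304,y.mean()+170,np.median(C,0).round(3))
d=np.abs(a['img'][165:195,295:335].astype(int)-b['img'][165:195,295:335]); print('diff',d.mean(),d.max())
c=cloud(a); t=load('side0'); ct=cloud(t)
for n,x,y in(('proud',.4675,.2945),):
    m=np.hypot(c[...,0]-x,c[...,1]-y)<.04; print('lid',np.median(c[m][:,2]))
print(manip.job_done())
E
```

```text
159 315.37735849056605 176.57232704402514 [0.597 0.005 0.171]
155 315.47741935483873 176.45806451612904 [0.596 0.003 0.172]
diff 1.6705555555555556 18
lid 0.07184094272807295
the job is handed in; nothing more can be done
None
```

I pushed the proud lid down and lifted the soap about 10 cm above the scale with the tongs. I handed the job in at about 16 s, with the soap still held up; no verdict is reported.

- **Lid:** I pressed it to its hard stop, where the wrist force rose to 25 N with no more travel. Its top dropped from 83 mm to 73.4 mm in the top view, the same reading as the two seated lids. A last side-view check gave 71.8 mm.
- **Tongs:** I picked up the pair farthest from the base and gripped them level at 44 mm. I straddled the soap with the tips and closed them until the fingers stopped at about 37 mm.
- **Soap:** The depth reading puts its top at 171 mm, so its centre is about 158 mm above the bench. It lies about 78 mm ahead of the TCP, so about 75 mm ahead of the grip point. One second of holding showed no creep: the soap's position in the image shifted by about 0.1 px, and the gripper width stayed the same.
- **Not measured directly:** I did not re-measure the bystanders, but no move came near them and those in the last side view look undisturbed. No force sensor reads the tips on the soap, so that grip is inferred from the finger stop and the steady hold.

No check failed. The wrist force read 2.0 N down just after the lift and 0.6 N a second later, which is within the sensor noise I saw throughout.

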